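# Load and start the sample analyser

## Task

Get the bench analyser ready and start its run: unscrew the red vent caps of both reagent bottles all the way to their stops, and push all the loose specimen pots into the analyser's loading bay, past its mouth and still upright, with the straightedge: the pots themselves must not be touched with the gripper. Lay the straightedge back on its rubber mat along the mat, and then press the green start button. Leave everything else on the bench where it is.

Things in the scene. Friction and masses are not known exactly. Their poses are not given: they have to be found in the camera images.
- analyser: Fixed cream benchtop analyser. Origin: on the bench in the middle of the mouth of its loading bay; +y points straight into the bay, z up. The bay, blue and level with the bench, is 230 mm wide (x -115 to 115 mm), 150 mm deep (y 0 to 150 mm), open above and at the mouth, between aluminium rails 30 mm high that flare outwards before the mouth to x = +-150, y = -40 mm. Pots start before the mouth.
- bay_back (a point): Foot of the bay's back stop, in its middle, on the bench. The stop is the front of the 30 mm high cream reagent deck, which reaches from here 160 mm further in +y (analyser frame), x -180 to 190 mm, and carries the start button and two bottles; behind it stands the housing, 120 mm high in front, 220 mm at the back.
- cap0_center (a point): Centre (on the axis, half-way up) of the red screw cap of the first reagent bottle (amber band): round, ribbed, upright, 44 mm in diameter, 24 mm high, its top about 155 mm above the bench, a white stripe on top from centre to rim. The white bottle below is 68 mm in diameter and fixed in the deck; the bottles stand 115 mm apart, axis to axis.
- cap1_center (a point): The same for the second reagent bottle (blue band).
- cap0 (a joint): Turn of cap 0 in rad: 0 screwed down, growing as the cap is turned counter-clockwise seen from above; at 4.6 (about three quarters of a turn) it meets its stop, fully unscrewed. The cap is captive: it cannot come off, and rises 1.5 mm per rad on its thread. It turns stiffly (about 0.06 N m) and stays where it is left. It may start partly unscrewed (0 to 0.8).
- cap1 (a joint): The same for cap 1.
- start_top (a point): Centre of the top of the green start button (36 mm in diameter) on the reagent deck, at its end nearest the robot, close to the bay; it is pressed straight down.
- start (a joint): Travel of the start button in m: 0 up, 0.006 fully down (spring, 5 N fully down); it comes up again when let go.
- straightedge_center (a point): The straightedge, loose, 0.32 kg: an aluminium bar 200 mm long (x), 28 mm thick (y), 38 mm high, standing by itself on its long underside, with a blue grip on two posts above it: 120 mm long (x), 16 mm thick (y), from 70 to 108 mm above the underside, well above the pots' tops (54 mm) so that fingers gripping it can clear them. This point: centre line, 54 mm above the underside; z up.
- mat: Teal rubber mat where the straightedge lives, fixed to the bench: 260 mm (x) by 100 mm (y), 3 mm thick. Origin at the middle of its underside.
- pot0_center (a point): Specimen pot with screw lid, an upright cylinder 54 mm in diameter and 54 mm tall, about 0.1 kg, loose on the bench; this point is on its axis half-way up. Four to six of the six pots are there.
- pot1_center (a point): Specimen pot with screw lid, an upright cylinder 54 mm in diameter and 54 mm tall, about 0.1 kg, loose on the bench; this point is on its axis half-way up. Four to six of the six pots are there.
- pot2_center (a point): Specimen pot with screw lid, an upright cylinder 54 mm in diameter and 54 mm tall, about 0.1 kg, loose on the bench; this point is on its axis half-way up. Four to six of the six pots are there.
- pot3_center (a point): Specimen pot with screw lid, an upright cylinder 54 mm in diameter and 54 mm tall, about 0.1 kg, loose on the bench; this point is on its axis half-way up. Four to six of the six pots are there.
- pot4_center (a point): Specimen pot with screw lid, an upright cylinder 54 mm in diameter and 54 mm tall, about 0.1 kg, loose on the bench; this point is on its axis half-way up. Four to six of the six pots are there.
- pot5_center (a point): Specimen pot with screw lid, an upright cylinder 54 mm in diameter and 54 mm tall, about 0.1 kg, loose on the bench; this point is on its axis half-way up. Four to six of the six pots are there.
- tip_box: Pipette tip box, 85 x 120 x 82 mm, loose, a bystander. Origin under its centre.
- tube_rack: Blue tube rack with tubes, 80 x 200 mm, 92 mm high with the tubes, loose, a bystander. Origin under its centre.
- wash_bottle: White bottle with red cap, 60 mm in diameter, 150 mm tall, loose, a bystander. Origin under its centre.
- beaker: Clear plastic beaker, 70 mm in diameter, 80 mm tall, loose, a bystander. Origin under its centre.
- timer: White bench timer, 50 x 70 x 18 mm, loose, a bystander. Origin under its centre.
Not all that is in view belongs to the job. Leave any orange or yellow look-alike of the part that bears straightedge_center alone.

How it is judged:
On the way, in this order (a step that is already met when the one before it is completed fails the run):
1. both vent caps are fully unscrewed, all pots stand inside the loading bay, and the straightedge lies on its mat (value of joint each of cap0, cap1 above 4.1 rad and y of pot0_center in the frame of analyser between 0.022 and 0.14 m and x of pot0_center in the frame of analyser between -0.115 and 0.115 m and angle between each of pot0_center, pot1_center, pot2_center, pot3_center, pot4_center, pot5_center's own z axis and vertical below 0.2 rad and height (world z) of each of pot0_center, pot1_center, pot2_center, pot3_center, pot4_center, pot5_center below 0.037 m and y of pot1_center in the frame of analyser between 0.022 and 0.14 m and x of pot1_center in the frame of analyser between -0.115 and 0.115 m and y of pot2_center in the frame of analyser between 0.022 and 0.14 m and x of pot2_center in the frame of analyser between -0.115 and 0.115 m and y of pot3_center in the frame of analyser between 0.022 and 0.14 m and x of pot3_center in the frame of analyser between -0.115 and 0.115 m and y of pot4_center in the frame of analyser between 0.022 and 0.14 m and x of pot4_center in the frame of analyser between -0.115 and 0.115 m and y of pot5_center in the frame of analyser between 0.022 and 0.14 m and x of pot5_center in the frame of analyser between -0.115 and 0.115 m and x of straightedge_center in the frame of mat between -0.04 and 0.04 m and y of straightedge_center in the frame of mat between -0.04 and 0.04 m and angle between the x axis of straightedge_center and the x axis of mat, either way round below 0.25 rad and angle between straightedge_center's own z axis and vertical below 0.15 rad and height (world z) of straightedge_center below 0.064 m), for 0.2 s.
2. then the start button is pressed (value of joint start above 0.004 m), for 0.05 s.
At the end, for the whole second after the job is handed in: Caps turned 4.1 rad or more; every pot upright (0.2 rad) on the bay floor, centre 22 mm or more past the mouth; straightedge released on its mat, centre within 40 mm of its middle in each direction, along it within 0.25 rad; start pressed 4 mm after that, and up again; all at rest (all of step 1 and linear speed of each of pot0, pot1, pot2, pot3, pot4, pot5, straightedge below 0.02 m/s and value of joint start below 0.002 m); the robot touches nothing.
It fails at once if a pot is touched with the gripper or arm (contact force between any of the fingers, the arm and pot0 above 0.5 N or contact force between any of the fingers, the arm and pot1 above 0.5 N or contact force between any of the fingers, the arm and pot2 above 0.5 N or contact force between any of the fingers, the arm and pot3 above 0.5 N or contact force between any of the fingers, the arm and pot4 above 0.5 N or contact force between any of the fingers, the arm and pot5 above 0.5 N).
It fails at once if a bystander is shifted by more than 30 mm (distance of any of tip_box, tube_rack, wash_bottle, beaker, timer from where it was at the start of the episode above 0.03 m).
Of pot0, pot1, pot2, pot3, pot4, pot5 only 4 to 6 are there at a start; the rules pass over those that are not, and their reading is None.
At some moment in a run one of pot0, pot1, pot2, pot3, pot4, pot5 may be knocked a few centimetres aside while the robot is not near it.
Once in a run the grip may slacken for a moment while it holds something.
It also fails if it takes over 210 s, if anything falls off the work surface, if the arm or the gripper's body presses on something with over 40 N, if the wrist force passes 120 N, or if a joint passes its speed limit or range.

## Robot

A 6-joint arm with a two-finger parallel gripper is mounted at the origin on the work surface. World frame = base frame: x ahead of the robot, y to its left, z up, the work surface at z = 0. Lengths are in m, angles in rad, forces in N, time in s.
With the tool pointing down it reaches from about 0.275 to 0.825 m from the base axis. Payload 4.9 kg.
Tool frame: the origin (TCP) lies midway between the tips of the shut fingers; the grasp point (between the pads) lies 19 mm behind it (bot.grip_depth is the distance from the TCP to the grasp point, in m); y points along the fingers, x is the direction in which the jaws open and shut, and the axes are right-handed (so a half turn about y gives the same grasp; the last joint's range is limited). The gripper opens to 85 mm and grips with 20 to 120 N. Pads are 22 mm wide; open, the fingers measure 114 mm over their backs; the gripper's body (76 mm by 85 mm) begins 54 mm behind the grasp point. The pads swing forward as they close: fully open they stand 13 mm farther back than shut.
Start: joints at [-1.256, 0.326, -0.193, 1.052, 0, 1.437], TCP at [0.239, -0.496, 0.231] pointing down, gripper open.
Joint ranges: [-2.65, 2.65], [-0.97, 1.79], [-1.3, 1.35], [-1.93, 2.1], [-1.47, 1.37], [-3.14, 3.14]. Speed limits (rad/s): [2.57, 2.57, 3.14, 3.14, 3.14, 3.14].

## Interface

Orientations are given as a unit quaternion [w, x, y, z].
In Python, from cell import bot gives the robot as it stands. Calls block until the motion is done:
- bot.move_pose(position, orientation): joint-space move of the TCP to a pose.
- bot.move_linear(position, speed=0.15, rotation=None, until_force=None): straight line of the TCP; rotation=None keeps the orientation; speed is the mean speed in m/s. With until_force (N) it stops when the force on the tool has changed by that much, and returns True; else False.
- bot.goto_joints(angles): joint-space move.
- bot.set_gripper(opening, grasp_force=None): opening from 0.0 (shut) to 1.0 (fully open); grasp_force is the grip in N (None keeps the last); returns when the fingers have stopped.
- bot.wait(seconds).
- bot.solve_ik(position, orientation): joint angles nearest the present ones, or None.
- bot.camera(name): name is "side" or "top"; returns the picture (400x640x3 uint8, red, green, blue); there is no depth.
- bot.calibration(name): a dict with "mtx" (3x3 intrinsics, pixels), "k1" (the pictures are not rectified: a ray, as slopes to the right and down, at radius r is drawn at 1 + k1 r^2 times it, then the intrinsics apply), "extrinsics" (4x4, takes a point from world to camera coordinates). Camera axes: x right, y down, z forward; pixel columns grow to the right and rows downward; lengths in m; the calibration is good to about 2 mm. A picture is of the moment at which its call begins. calibration takes no time and is no camera call.
A pose or a line that the arm cannot do raises bot.PlanningError and nothing moves.
- bot.close_job(): hands the job in, once; it reports no verdict.
Trained networks look in the newest picture that a camera, given by its name, has taken for a name from the list of things; names that differ only in an ending like _2 or _b are one class to them, and where a whole thing is asked for, a point or a joint stands for the part that bears it (a point fixed in the world has none). Each returns a list of dicts, best first, with "confidence" (0 to 1); they miss things now and then, are a little off and sometimes report something else, mostly with a low value. They report only what shows in the picture. A call takes as long as a camera call. They do not tell look-alikes from the thing itself.
- bot.search_frame(camera, thing): "bbox" ([left, top, width, height] in pixels, round what is visible of it).
Readings, each from a call of its own:
- bot.read_clock(): time.
- bot.read_joint_positions(): joint angles.
- bot.read_joint_vel(): joint speeds.
- bot.read_joint_efforts(): joint torques, N m.
- bot.read_position(): TCP position.
- bot.read_tool_rot(): TCP orientation.
- bot.read_ft_force(): force on the tool from outside, world axes, zero at the start.
- bot.read_moment(): the same for the moment, N m.
- bot.read_gripper_width(): opening from 0.0 (shut) to 1.0 (fully open).
Only numpy, scipy, OpenCV 4.12 (cv2) and the standard library are available. Lean on these libraries where they do the work, as an engineer would, in place of code of your own. Each camera call takes 0.05 s, during which the arm holds its last target. There are 200 camera calls.

## Working session

There is one attempt and no reset: what is moved stays moved. The work goes in short steps, each a Python script; the robot and the scene stay as the last script left them, time stands still between calls to the robot, and variables do not carry over. Pictures are saved under pics/ and viewed, about 12 in all and at most 16, crops included, and the job is handed in when it is done.

```bash
ls; mkdir -p pics
python3 - <<'E'
from cell import bot
import cv2
for n in("top","side"):
    im=bot.camera(n); cv2.imwrite(f"pics/{n}0.png",im[:,:,::-1])
    c=bot.calibration(n); print(n,c)
    for t in ["pot0_center","straightedge_center","mat","cap0_center","cap1_center","start_top","analyser","tip_box","tube_rack","wash_bottle","beaker","timer"]:
        print(t,[(round(d["confidence"],2),[round(x) for x in d["bbox"]]) for d in bot.search_frame(n,t)])
print(bot.read_clock(), bot.read_tool_rot())
E
```

```text
pics
top {'mtx': array([[493.30440155,   0.        , 324.0183862 ],
       [  0.        , 493.30440155, 203.78597188],
       [  0.        ,   0.        ,   1.        ]]), 'k1': -0.038769396069670996, 'extrinsics': array([[-0.00642575, -0.99985662,  0.01566656, -0.1794817 ],
       [-0.99551781,  0.00491801, -0.09444626,  0.51899073],
       [ 0.09435567, -0.01620322, -0.99540668,  1.66974301],
       [ 0.        ,  0.        ,  0.        ,  1.        ]])}
pot0_center [(0.59, [296, 164, 16, 16])]
straightedge_center [(0.81, [394, 261, 20, 48]), (0.81, [427, 225, 63, 22]), (0.73, [358, 180, 21, 57])]
mat [(0.8, [348, 168, 38, 81]), (0.45, [346, 128, 17, 26])]
cap0_center [(0.46, [168, 203, 15, 15])]
cap1_center [(0.73, [168, 168, 17, 11])]
start_top [(0.52, [189, 242, 12, 9]), (0.4, [294, 118, 39, 31]), (0.25, [34, 132, 230, 140])]
analyser [(0.91, [36, 131, 225, 140])]
tip_box [(0.59, [191, 245, 10, 6])]
tube_rack [(0.79, [216, 116, 59, 25])]
wash_bottle [(0.86, [345, 129, 16, 23])]
beaker [(0.93, [408, 186, 24, 15]), (0.7, [218, 117, 60, 24]), (0.27, [344, 130, 18, 23])]
timer [(0.6
[... 472 characters left out ...]
    ]])}
pot0_center [(0.61, [286, 208, 20, 23]), (0.47, [322, 186, 77, 34]), (0.33, [292, 341, 16, 9])]
straightedge_center [(0.76, [330, 167, 58, 37]), (0.74, [403, 140, 18, 32]), (0.63, [452, 182, 32, 28])]
mat [(0.72, [322, 188, 77, 32])]
cap0_center [(0.93, [231, 310, 24, 16])]
cap1_center [(0.91, [190, 287, 21, 27]), (0.68, [290, 148, 18, 40]), (0.2, [242, 170, 41, 46])]
start_top [(0.65, [292, 337, 14, 16])]
analyser [(0.84, [1, 245, 337, 155])]
tip_box [(0.71, [246, 169, 37, 46])]
tube_rack [(0.81, [182, 208, 66, 68])]
wash_bottle [(0.58, [289, 147, 18, 42])]
beaker [(0.56, [365, 148, 18, 27]), (0.16, [288, 239, 18, 27])]
timer []
1.3 [ 0.59872984 -0.59871372  0.37621407 -0.37620133]
```

Run:
```python
import cv2
t=cv2.imread("pics/top0.png"); cv2.imwrite("pics/t0c.png",cv2.resize(t[100:330,130:500],None,fx=2.16,fy=2.16,interpolation=cv2.INTER_CUBIC))
s=cv2.imread("pics/side0.png"); cv2.imwrite("pics/s0c.png",cv2.resize(s[120:400,140:500],None,fx=2.1,fy=2.1,interpolation=cv2.INTER_CUBIC))
```

```text
(no output)
```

View pics/t0c.png

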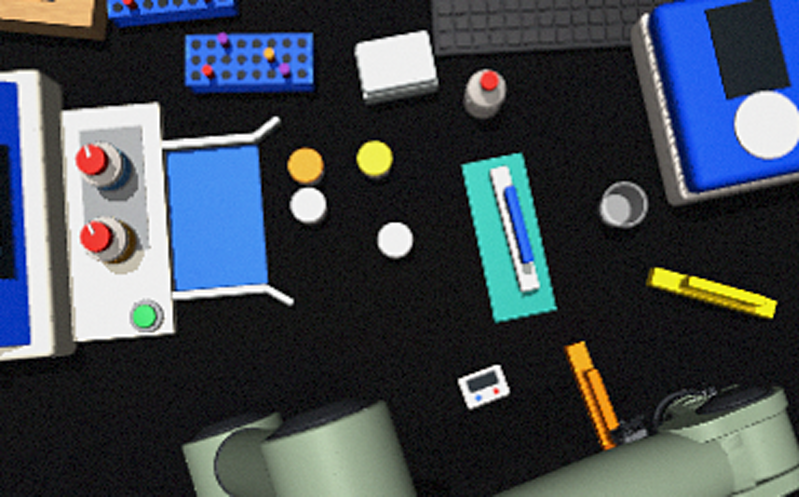

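View pics/s0c.png

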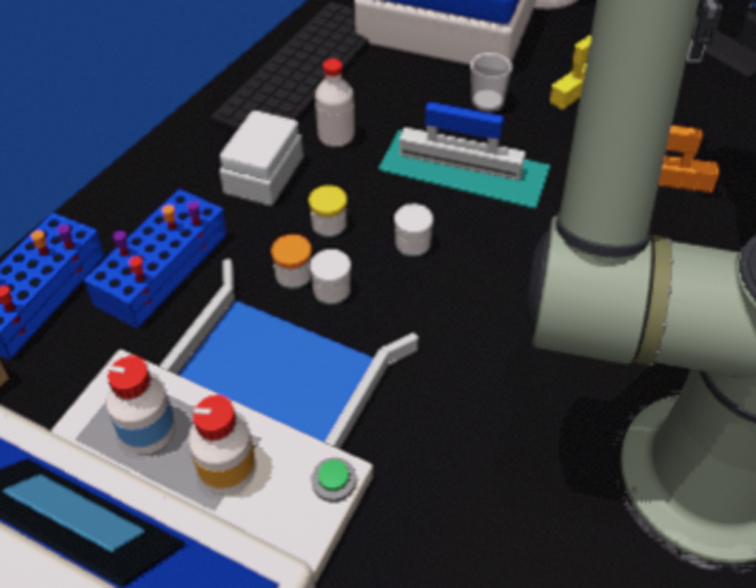

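The top view shows four pots (lids orange, yellow and two white) around crop (305,165), (375,158), (308,205) and (395,240). The bay is at about x 165–265 and the caps at (92,158) and (97,237). The button is at (145,316), and the straightedge on its teal mat is at (515,230). The orange and yellow bars are look-alikes. The side view agrees.

```bash
cat > h.py <<'E'
from cell import bot
import cv2, numpy as np
from scipy.spatial.transform import Rotation as R
C={n:bot.calibration(n) for n in("top","side")}
def ray(n,uv):
    c=C[n]; K=c["mtx"]; E=c["extrinsics"]
    d=(np.array(uv,float)-K[:2,2])/K[0,0]; s=d.copy()
    for _ in range(8): s=d/(1+c["k1"]*(s@s))
    return -E[:3,:3].T@E[:3,3], E[:3,:3].T@np.r_[s,1]
def atz(n,uv,z):
    o,d=ray(n,uv); return (o+d*(z-o[2])/d[2])[:2]
def tri(a,b):
    (o,d),(p,e)=ray("top",a),ray("side",b)
    k=np.linalg.lstsq(np.c_[d,-e],p-o,rcond=None)[0]
    x,y=o+k[0]*d,p+k[1]*e; return (x+y)/2,np.linalg.norm(x-y)
def blobs(im,lo,hi,amin=30,box=None):
    m=cv2.inRange(cv2.cvtColor(im,cv2.COLOR_RGB2HSV),lo,hi)
    if box: q=np.zeros_like(m); x,y,X,Y=box; q[y:Y,x:X]=m[y:Y,x:X]; m=q
    n,l,s,c=cv2.connectedComponentsWithStats(m)
    return [(c[i],s[i][4],cv2.convexHull(np.argwhere(l==i)[:,::-1].astype(np.int32))) for i in range(1,n) if s[i][4]>amin]
def rect(n,hull,z):
    w=np.array([atz(n,p[0],z) for p in hull]).astype(np.float32)*1000
    return cv2.minAreaRect(w), cv2.boxPoints(cv2.minAreaRect(w))
def down(yaw):  # tool z down, tool x (jaws) at world yaw
    q=R.from_matrix(np.c_[[np.cos(yaw),np.sin(yaw),0],[0,0,-1],[0,0,0]]) if 0 else None
    x=np.array([np.cos(yaw),np.sin(yaw),0]); y=np.array([0,0,-1.]); return R.from_matrix(np.c_[x,y,np.cross(x,y)]).as_quat()[[3,0,1,2]]
def snap(n,name=None,box=None,f=2):
    im=bot.camera(n)
    if name:
        x,y,X,Y=box or (0,0,640,400); cv2.imwrite(f"pics/{name}.png",cv2.resize(im[y:Y,x:X,::-1],None,fx=f,fy=f,interpolation=cv2.INTER_CUBIC))
    return im
E
python3 - <<'E'
from h import *
np.set_printoptions(precision=4,suppress=True)
t=cv2.imread("pics/top0.png")[:,:,::-1].copy(); s=cv2.imread("pics/side0.png")[:,:,::-1].copy()
b=blobs(t,(100,100,80),(120,255,255),1000,(200,160,260,240)); print("bay",[(a,)+rect("top",h,0) for c,a,h in b])
b=blobs(t,(75,100,60),(98,255,255),50,(335,160,395,255)); 
h=cv2.convexHull(np.vstack([x[2] for x in b])); print("mat",rect("top",h,.003))
b=blobs(t,(105,100,80),(125,255,255),50,(345,160,395,255)); print("grip",[(a,)+rect("top",h,.110) for c,a,h in b])
for nm,uv in dict(orange=(305,164),yellow=(374.5,158.5),w1=(308,204.5),w2=(395,239.5)).items():
    uv=np.array(uv)/2.16+[130,100]; print(nm,uv,atz("top",uv,.054))
for nm,im,box in(("top",t,(160,160,195,225)),("side",s,(180,280,260,330))):
    print("caps",nm,[(c,a) for c,a,h in blobs(im,(0,120,80),(8,255,255),20,box)+blobs(im,(172,120,80),(180,255,255),20,box)])
for nm,im,box in(("top",t,(185,235,210,255)),("side",s,(280,325,320,365))):
    b=blobs(im,(50,100,80),(80,255,255),20,box); print("btn",b[0][:2])
    g=b[0][0] if nm=="top" else (g,b[0][0])
print(tri(*g))
print(R.from_quat(bot.read_tool_rot()[[1,2,3,0]]).as_matrix(), [bot.solve_ik([.5,.3,.2],down(y)) is not None for y in (0,.5,1,1.57,2.2,3.1)])
E
```

```text
bay [(np.int32(2806), ((534.6149291992188, 145.52719116210938), (226.71681213378906, 151.72169494628906), 4.631390571594238), array([[415.5013, 211.9872],
       [427.752 ,  60.7609],
       [653.7286,  79.0672],
       [641.4778, 230.2935]], dtype=float32))]
mat (((500.21649169921875, -325.8269348144531), (262.87744140625, 103.31719970703125), 11.371747970581055), array([[ 361.1724, -301.0988],
       [ 381.5438, -402.3877],
       [ 639.2606, -350.5551],
       [ 618.8892, -249.2662]], dtype=float32))
grip [(np.int32(184), ((510.5625305175781, -330.6038818359375), (118.4978256225586, 16.575122833251953), 13.8460693359375), array([[ 451.0519, -336.7362],
       [ 455.0186, -352.8297],
       [ 570.0731, -324.4715],
       [ 566.1065, -308.378 ]], dtype=float32))]
orange [271.2037 175.9259] [ 0.6112 -0.0033]
yellow [303.3796 173.3796] [ 0.6195 -0.1125]
w1 [272.5926 194.6759] [ 0.5471 -0.0082]
w2 [312.8704 210.8796] [ 0.4914 -0.1442]
caps top [(array([171.563 , 173.7778]), np.int32(135)), (array([173.8777, 209.3669]), np.int32(139))]
caps side [(array([201.4692, 299.3048]), np.int32(292)), (array([242.0535, 318.9498]), np.int32(299))]
btn (array([196.4253, 246.1379]), np.int32(87))
btn (array([298.4438, 345.675 ]), np.int32(160))
(array([0.3757, 0.2492, 0.0435]), np.float64(0.0014457947047037966))
[[ 0.4339 -0.      0.901 ]
 [-0.901   0.      0.4339]
 [-0.     -1.      0.    ]] [True, True, True, True, True, True]
```

Run:
```python
from h import *
np.set_printoptions(precision=4,suppress=True)
M=np.array([.5407,.0699]);th=np.radians(4.63);X=np.array([np.cos(th),np.sin(th)]);Y=np.array([-X[1],X[0]])
for a,b in(((173.88,209.37),(242.05,318.95)),((171.56,173.78),(201.47,299.3))):
    p,e=tri(a,b); q=atz("top",a,.153); print(p,e,q,(q-M)@X,(q-M)@Y)
    j0=None
    for y in np.arange(-3.2,3.3,.4):
        j=bot.solve_ik([*p[:2],.13],down(y)); print(round(y,1),j[[0,5]] if j is not None else None, end=';')
    print()
for n,q in dict(o=(.6112,-.0033),y=(.6195,-.1125),w1=(.5471,-.0082),w2=(.4914,-.1442),btn=(.3757,.2492),grip=(.5106,-.3306)).items(): print(n,(q-M)@X,(q-M)@Y)
```

```text
[0.4918 0.3001 0.1391] 0.00034258137256714836 [0.4905 0.296 ] -0.031801635894985573 0.22941062240028415
-3.2 [ 0.4198 -1.0926];-2.8 [ 0.4198 -1.4926];-2.4 [ 0.4198 -1.8926];-2.0 [ 0.4198 -2.2926];-1.6 [ 0.4198 -2.6926];-1.2 [ 0.4198 -3.0926];-0.8 [0.4198 2.7906];-0.4 [0.4198 2.3906];-0.0 [0.4198 1.9906];0.4 [0.4198 1.5906];0.8 [0.4198 1.1906];1.2 [0.4198 0.7906];1.6 [0.4198 0.3906];2.0 [ 0.4198 -0.0094];2.4 [ 0.4198 -0.4094];2.8 [ 0.4198 -0.8094];3.2 [ 0.4198 -1.2094];
[0.6063 0.3094 0.1412] 0.00042793668744273605 [0.6046 0.306 ] 0.08274871215761877 0.23020654714636435
-3.2 [ 0.3635 -1.1489];-2.8 [ 0.3635 -1.5489];-2.4 [ 0.3635 -1.9489];-2.0 [ 0.3635 -2.3489];-1.6 [ 0.3635 -2.7489];-1.2 [0.3635 3.1343];-0.8 [0.3635 2.7343];-0.4 [0.3635 2.3343];-0.0 [0.3635 1.9343];0.4 [0.3635 1.5343];0.8 [0.3635 1.1343];1.2 [0.3635 0.7343];1.6 [0.3635 0.3343];2.0 [ 0.3635 -0.0657];2.4 [ 0.3635 -0.4657];2.8 [ 0.3635 -0.8657];3.2 [ 0.3635 -1.2657];
o 0.06436117643084696 -0.07865194828125614
y 0.06381937730799181 -0.1881655842071557
w1 7.481872601212518e-05 -0.07836175343978873
w2 -0.06642145050541054 -0.20942180142658812
btn -0.14998831969667406 0.19203383544200822
grip -0.06233046678535823 -0.3967633714322926
```

```bash
cat > cap.py <<'E'
from h import *
import sys
np.set_printoptions(precision=3,suppress=True)
def cap(p,zc=.144):
    yaw=-.9
    # joint6 ~ +2.85
    bot.set_gripper(1.0,35)
    bot.move_pose([*p,.25],down(yaw)); print("j6",bot.read_joint_positions()[5],bot.read_clock())
    z=zc-.015
    hit=bot.move_linear([*p,z],speed=.12,until_force=8); print("hit",hit,bot.read_position())
    f0=bot.read_ft_force(); bot.set_gripper(0.0,35); print("w",bot.read_gripper_width()*85,"df",bot.read_ft_force()-f0,"m",bot.read_moment())
    tot=0; m0=bot.read_moment()[2]
    while tot<4.75:
        tot+=.25; j=bot.solve_ik([*p,z+.0015*tot],down(yaw+tot)); bot.goto_joints(j)
        m=bot.read_moment()-0; print(round(tot,2),m[2].round(3),bot.read_ft_force(),bot.read_gripper_width().round(3) if hasattr(bot.read_gripper_width(),'round') else '')
        if tot>3.6 and abs(m[2]-m0)>.22: print("stop"); break
    bot.set_gripper(1.0); bot.move_linear([*p,.25],speed=.2); print(bot.read_clock())
if __name__=="__main__": cap([float(a) for a in sys.argv[1:3]])
E
python3 cap.py .4912 .299
```

```text
j6 2.889167193611406 4.45
hit False [0.492 0.299 0.13 ]
w 42.27623375853517 df [-3.16   0.654  4.461] m [0.323 0.515 0.036]
0.25 0.088 [-1.756  1.145  5.888] 
0.5 0.077 [-1.363  0.678  5.695] 
0.75 0.044 [-1.31   0.495  4.652] 
1.0 0.048 [0.019 0.191 5.875] 
1.25 0.03 [2.141 0.809 5.08 ] 
1.5 0.034 [3.454 0.924 5.041] 
1.75 0.063 [4.229 1.263 4.667] 
2.0 0.036 [4.213 2.502 3.599] 
2.25 0.032 [5.901 3.001 3.947] 
2.5 0.044 [6.145 4.462 3.034] 
2.75 0.065 [5.473 5.559 2.366] 
3.0 0.082 [5.438 6.89  2.786] 
3.25 -0.04 [4.727 6.564 2.88 ] 
3.5 0.051 [5.284 7.071 3.103] 
3.75 0.047 [2.434 7.263 3.377] 
4.0 0.036 [3.749 8.75  4.319] 
4.25 -0.747 [2.67  8.533 4.09 ] 
stop
13.2417
```

```bash
python3 cap.py .6056 .3085
python3 - <<'E'
from h import *
j=bot.read_joint_positions(); j[0]-=.9; bot.goto_joints(j)
a=snap("top"); s=snap("side")
o=cv2.imread("pics/top0.png")[:,:,::-1]; os_=cv2.imread("pics/side0.png")[:,:,::-1]
f=lambda i,b,k:cv2.resize(i[b[1]:b[3],b[0]:b[2],::-1],None,fx=k,fy=k,interpolation=cv2.INTER_CUBIC)
cv2.imwrite("pics/t1.png",f(a,(140,100,500,330),2.2))
b=(155,155,200,225);c=(175,275,265,345)
cv2.imwrite("pics/caps.png",np.hstack([f(o,b,4),f(a,b,4),f(os_,c,4)[:280,:210*1],f(s,c,4)[:280]])[:, :800])
E
```

```text
j6 2.8333367216152294 16.95
hit False [0.606 0.309 0.13 ]
w 42.63336543870762 df [-2.137  1.937  4.26 ] m [ 0.225  0.396 -0.004]
0.25 0.039 [-2.128  1.078  5.74 ] 
0.5 0.043 [-1.315 -0.724  5.096] 
0.75 0.008 [ 0.622 -0.636  6.384] 
1.0 0.035 [ 1.536 -0.125  6.861] 
1.25 -0.01 [4.827 0.054 4.639] 
1.5 0.043 [6.113 0.207 5.473] 
1.75 0.028 [5.351 1.435 4.616] 
2.0 0.099 [6.58  1.686 3.274] 
2.25 0.077 [7.894 1.846 3.254] 
2.5 -0.03 [6.85  4.67  2.489] 
2.75 0.093 [6.038 5.252 3.023] 
3.0 0.109 [7.473 5.926 2.187] 
3.25 0.032 [5.638 6.539 2.997] 
3.5 0.092 [5.128 7.431 3.773] 
3.75 0.123 [4.503 7.712 3.935] 
4.0 0.031 [4.227 7.433 3.603] 
4.25 0.044 [2.574 7.163 5.614] 
4.5 -0.532 [3.639 1.618 4.257] 
stop
26.0917
```

View pics/caps.png

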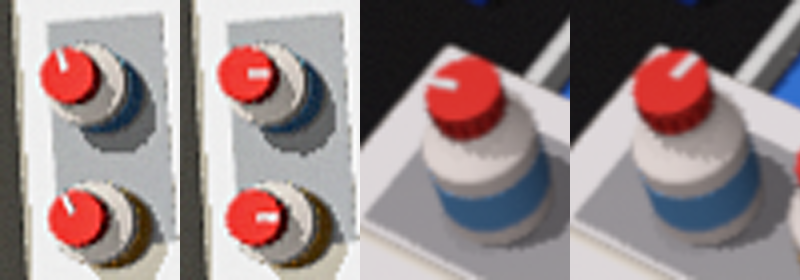

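View pics/t1.png

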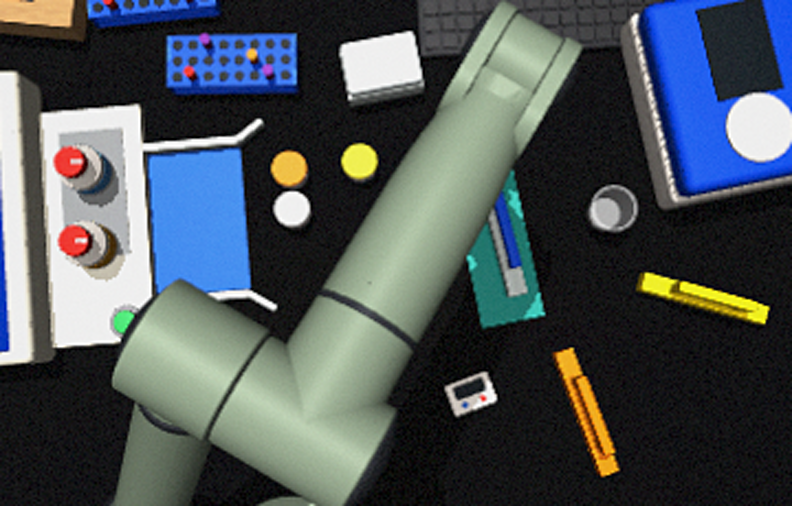

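Both stripes turned about 4.2 rad from their start angles and ended at the same angle, which fits both caps being at their stops. The pots look unmoved. Next is gripping the straightedge.

```bash
cat >> h.py <<'E'
M=np.array([.5407,.0699]);th=np.radians(4.63);AX=np.array([np.cos(th),np.sin(th)]);AY=np.array([-AX[1],AX[0]])
def A(x,y): return M+x*AX+y*AY
def toA(p): p=np.array(p)-M; return np.r_[p@AX,p@AY]
E
python3 - <<'E'
from h import *
np.set_printoptions(precision=4,suppress=True)
p=[.5106,-.3306]; q=down(np.radians(13.85+90)); qa=down(th+np.pi/2)
bot.set_gripper(1.0,80)
bot.move_pose([*p,.2],q); print(bot.read_joint_positions())
print(bot.move_linear([*p,.077],speed=.12,until_force=10))
bot.set_gripper(0.0,80); w=bot.read_gripper_width(); print("w",w*85,bot.read_ft_force())
bot.move_linear([*p,.089],speed=.05); print("lift",bot.read_ft_force(),bot.read_gripper_width()*85)
bot.move_linear([*A(0,-.285),.089],speed=.12,rotation=qa)
print(bot.read_position(),bot.read_gripper_width()*85,bot.read_clock())
snap("top","t2",(140,100,500,330),2.2); snap("side","s2",(140,100,500,400),2)
E
```

```text
[-0.6957  0.4545 -0.0791  1.036   0.0004 -0.939 ]
False
w 15.11787508497377 [-1.4956  2.547   3.2956]
lift [ 0.4694 -0.4179 -3.3818] 14.935828485613749
[ 0.5635 -0.2147  0.089 ] 14.409601590517351 32.6833
```

View pics/t2.png

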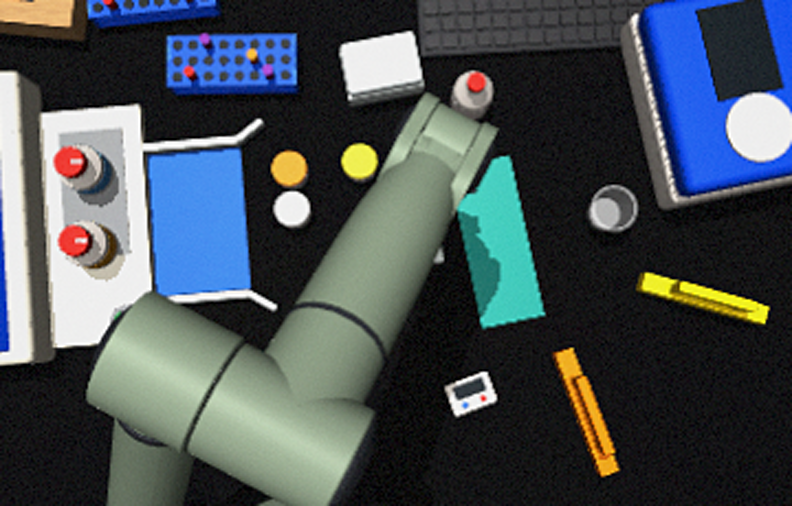

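View pics/s2.png

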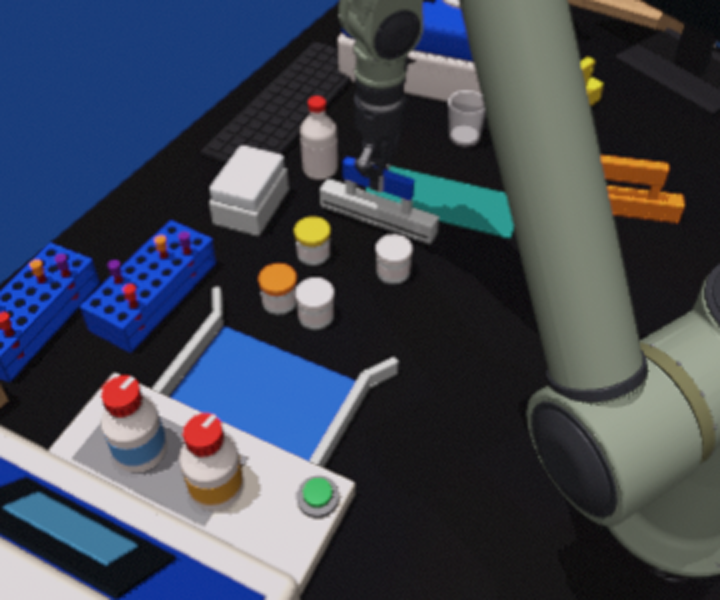

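Run:
```python
from h import *
np.set_printoptions(precision=3,suppress=True)
bot.set_gripper(0.0,80)
bot.move_linear([*A(0,-.285),.076],speed=.06,until_force=8)
for y in (-.2,-.13,-.07,-.03,.004):
    hit=bot.move_linear([*A(0,y),.076],speed=.06,until_force=25)
    print(y,hit,toA(bot.read_position()[:2]),bot.read_ft_force(),bot.read_gripper_width()*85)
    if hit: break
snap("side","s3",(140,100,500,400),2); snap("top","t3",(140,100,500,330),2.2); print(bot.read_clock())
```

```text
-0.2 False [ 0.  -0.2] [ 0.678 -0.356 -2.768] 14.88427863202983
-0.13 False [-0.   -0.13] [-0.957 -0.077 -2.32 ] 15.171102381272437
-0.07 False [-0.   -0.07] [-0.029 -0.273 -3.434] 14.816154371478667
-0.03 False [-0.    -0.029] [-0.418 -0.25  -2.703] 15.21042434953209
0.004 False [-0.     0.005] [ 0.117 -0.638 -3.312] 14.796280292957164
39.0333
```

View pics/s3.png

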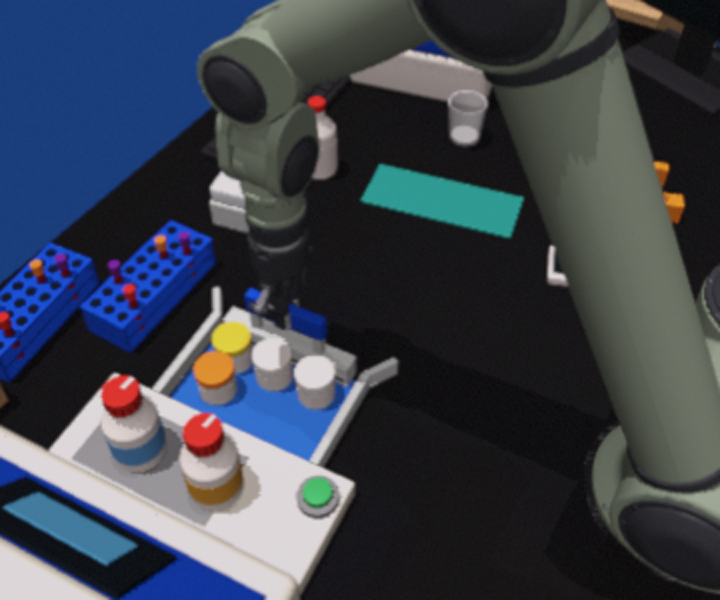

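The four pots stand upright in the bay in front of the bar: yellow, white and white against it, with orange behind yellow. Next I back off and lay the bar on the mat.

Run:
```python
from h import *
np.set_printoptions(precision=3,suppress=True)
bot.move_linear([*A(0,-.15),.078],speed=.12)
bot.set_gripper(0.0,80)
bot.move_linear([*A(0,-.25),.090],speed=.12)
p=[.5002,-.3258]; bot.move_linear([*p,.090],speed=.12,rotation=down(np.radians(11.4+90)))
print("hit",bot.move_linear([*p,.076],speed=.03,until_force=4),bot.read_position(),bot.read_gripper_width()*85)
bot.set_gripper(1.0); bot.move_linear([*p,.22],speed=.15); print(bot.read_clock())
bot.move_pose([.32,0,.35],down(th+np.pi/2))
t=snap("top","t4",(140,100,500,330),2.2); s=snap("side","s4",(140,100,500,400),2)
b=blobs(t,(105,100,80),(125,255,255),50,(345,160,395,255)); print("grip",[(a,rect("top",h,.110)[0]) for c,a,h in b])
b=blobs(t,(75,100,60),(98,255,255),50,(335,160,395,255)); print("mat",rect("top",cv2.convexHull(np.vstack([x[2] for x in b])),.003)[0])
```

```text
hit True [ 0.5   -0.325  0.077] 15.040551819995969
45.3833
grip [(np.int32(188), ((500.13824462890625, -326.16827392578125), (118.9834976196289, 16.757530212402344), 11.649356842041016))]
mat ((500.2041015625, -325.7978210449219), (262.8752746582031, 103.29042053222656), 11.361026763916016)
```

View pics/t4.png

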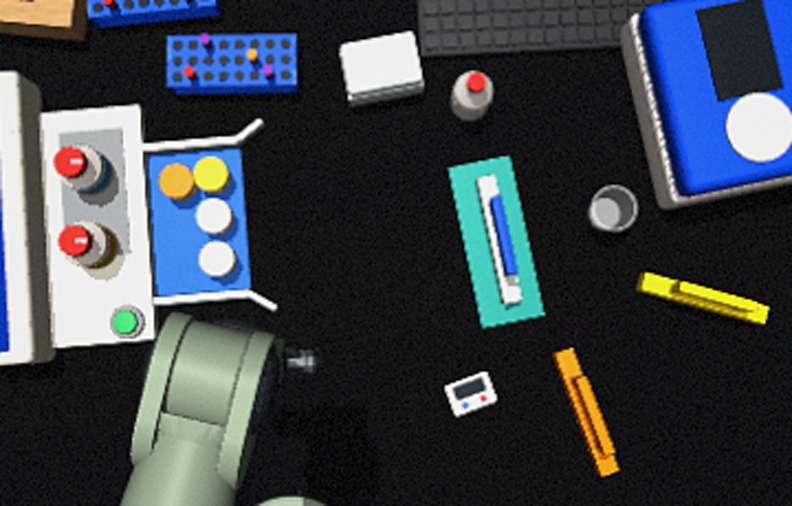

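View pics/s4.png

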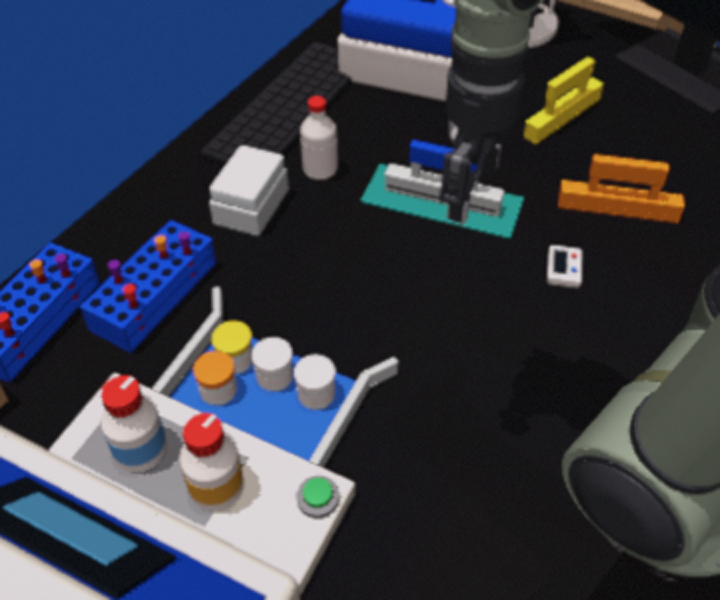

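```bash
cat > pots.py <<'E'
from h import *
def pots(uvs,f=2.2,off=(140,100)):
    for n,uv in uvs.items(): print(n,toA(atz("top",np.array(uv)/f+off,.054)).round(3))
E
python3 - <<'E'
from pots import *
np.set_printoptions(precision=4,suppress=True)
pots(dict(o=(177,181),y=(211,174),w=(214,215),w2=(217,258)))
p=[.3757,.2492]; q=down(th+np.pi/2)
bot.set_gripper(0.0,30)
bot.move_pose([*p,.15],q); 
print(bot.move_linear([*p,.06],speed=.1,until_force=8))
print(bot.move_linear([*p,.030],speed=.015,until_force=8),bot.read_position(),bot.read_ft_force())
bot.wait(.3); bot.move_linear([*p,.15],speed=.1)
bot.move_pose([.30,.0,.35],q); bot.wait(.5)
snap("top","t5",(140,100,500,330),2.2); snap("side","s5",(140,100,500,400),2); print(bot.read_clock())
E
```

```text
o [0.057 0.094]
y [0.064 0.041]
w [-0.     0.041]
w2 [-0.066  0.041]
False
True [0.3757 0.2492 0.046 ] [-1.5208 -0.2448  6.3665]
54.4083
```

View pics/t5.png

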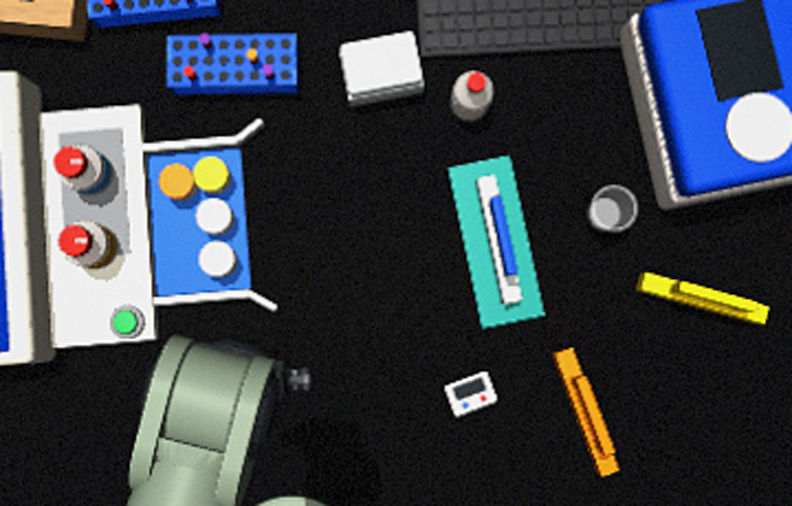

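The stop height (0.046) is above my 0.0435 estimate for the button top, so I'll press again more slowly and log force against height.

Run:
```python
from pots import *
np.set_printoptions(precision=4,suppress=True)
p=[.3757,.2492]; q=down(th+np.pi/2)
bot.move_pose([*p,.10],q); bot.move_linear([*p,.06],speed=.1)
print("f0",bot.read_ft_force()); z=.058
while z>.03:
    h=bot.move_linear([*p,z],speed=.03,until_force=18); f=bot.read_ft_force()[2]; print(round(z,4),bot.read_position()[2].round(4),round(f,2),h)
    if h or f>16: break
    z-=.0015
bot.wait(.2); bot.move_linear([*p,.15],speed=.1)
bot.move_pose([.30,.0,.35],q); bot.wait(.5)
snap("top","t6",(140,100,500,330),2.2); snap("side","s6",(140,100,500,400),2); print(bot.read_clock())
```

```text
f0 [ 0.6808 -0.5885 -0.3101]
0.058 0.0584 -0.27 False
0.0565 0.0565 -0.28 False
0.055 0.0549 0.1 False
0.0535 0.0534 0.31 False
0.052 0.0521 1.72 False
0.0505 0.0506 1.27 False
0.049 0.0491 3.03 False
0.0475 0.0476 3.75 False
0.046 0.0461 4.43 False
0.0445 0.0458 19.21 False
62.0583
```

View pics/s6.png

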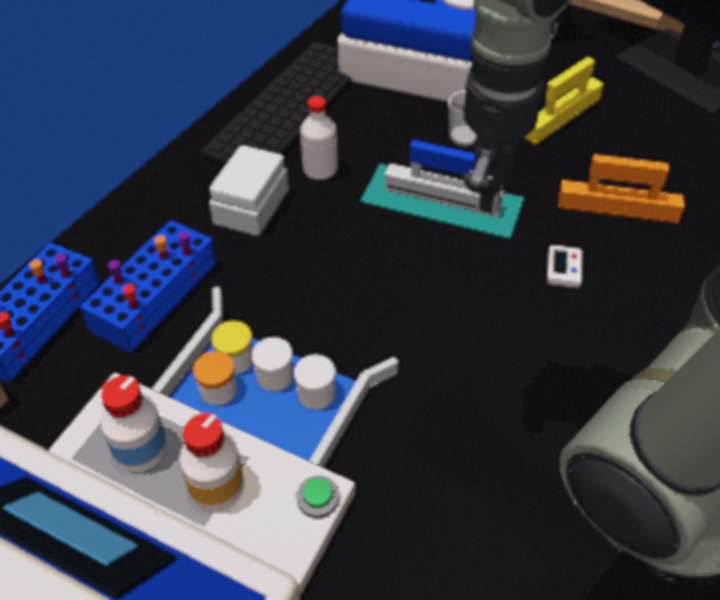

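The second press shows the spring loading from 0.052 down to a hard stop at 0.046, so the button went fully down both times. Pots, bar, caps and bystanders are in place in this view, and the arm is clear.

```bash
python3 -c "
from cell import bot
bot.close_job(); print(bot.read_clock())"
```

```text
the job is handed in; nothing more can be done
the job is handed in; nothing more can be done
```

The analyser is set up and its run started, and I handed the job in at about 62 s of the 210 s allowed; no verdict is reported.

- **Caps:** I unscrewed both caps until the torque jumped at the stop, after 4.0–4.25 rad for cap 0 and 4.25–4.5 rad for cap 1. The white stripes of both ended at the same angle, which fits both being at their stops.
- **Pots:** I found four pots and pushed them all into the bay with the straightedge in one sweep. They stand upright with centres about 41, 41, 41 and 94 mm past the mouth. I saw no sign of a pot being knocked or of the grip slackening.
- **Straightedge:** It lies on its mat within about 1 mm of the middle and 0.3° of the mat's direction.
- **Start button:** I pressed it fully down twice. The first press stopped at 46 mm, above the 43.5 mm I had estimated for the button's top. So I pressed again and logged force against height; it showed about 6 mm of spring travel ending at the same hard stop, so my height estimate was about 8 mm low.
- **Final pictures:** All four pots were still upright in the bay, the bystanders showed no visible shift, and the arm was clear of everything. I did not measure that the button had come back up after the last press. The second press met it at its full height, so it did come up after the first.

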